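# Set the rinse tap to fill the deep pan

## Robot

A 7-joint arm with a two-finger parallel gripper is mounted at the origin on the work surface. World frame = base frame: x ahead of the robot, y to its left, z up, the work surface at z = 0. Lengths are in m, angles in rad, forces in N, time in s.
With the tool pointing down it reaches from about 0.425 to 0.95 m from the base axis. Payload 4.7 kg.
Tool frame: the origin (TCP) lies midway between the tips of the shut fingers; the grasp point (between the pads) lies 19 mm behind it; z points along the fingers, y is the direction in which the jaws open and shut (so a half turn about z gives the same grasp; the last joint's range is limited). The gripper opens to 85 mm and grips with 20 to 120 N. Pads are 22 mm wide; open, the fingers measure 114 mm over their backs; the gripper's body (76 mm by 85 mm) begins 54 mm behind the grasp point. The pads swing forward as they close: fully open they stand 13 mm farther back than shut.
Start: joints at [-1.342, 0.469, -0.049, 1.532, 0.024, 1.141, -0.082], TCP at [0.172, 0.653, 0.231] pointing down, gripper open.
Joint ranges: [-2.59, 2.59], [-0.33, 1.99], [-1.39, 1.29], [0.1, 2.45], [-1.04, 4.18], [0.21, 1.99], [-2.66, 2.66]. Speed limits (rad/s): [2.57, 2.57, 3.14, 3.14, 3.14, 3.14, 3.14].

## Interface

Orientations are given as a rotation vector (axis times angle).
In Python, from bench import arm gives the robot as it stands. The module is installed in compiled form; this text tells all that it offers.
- The arm moves only by the tool servo_tool, never from a script. Its argument "increments" is a list of rows, each a list of 5 numbers: the opening, from 0 (shut) to 1 (fully open), then the shift along the tool's x, y, z in cm, then the turn about the tool's z in degrees. A call has exactly 10 rows; each row shifts and turns the commanded pose from where the row before left it, along the tool's axes as they then stand; what a row does not reach is not made up. A row lasts 1/10 s, in which the tool goes at most 50 mm and 8.59 degrees, less where a joint would pass 70% of its speed; a pose out of reach is approached as far as the arm can. A call with a gripper value outside its range is refused whole. The fingers move at their own pace and stop on an object; "force" is the grip in N (left out, the last holds). Time passes only in rows, so rows that do not move let the fingers close, or fill a call up. It gives the time, the measured TCP pose, the force and the opening at its end, in the units of the state.
- arm.observe(): the state, without advancing time (a new reading comes with each control period).
- arm.get_image(name): name is "side" or "top"; returns (picture, depth): 480x640x3 uint8, red, green, blue; 480x640 float32, m along the optical axis (not along the pixel's ray), 0 where there is no reading.
- arm.camera_info(name): a dict with "fx", "fy", "cx", "cy" (pixels), "k1" (the pictures are not rectified: a ray, as slopes to the right and down, at radius r is drawn at 1 + k1 r^2 times it, then the intrinsics apply), "xyz" and "attitude" of the camera in the world. Camera axes: x right, y up, looking along -z (the intrinsics and any distortion apply to the point x, -y, -z); pixel columns grow to the right and rows downward; lengths in m; the calibration is good to about 2 mm. A picture is of the moment at which its call begins. camera_info takes no time and is no camera call.
- arm.sign_off(): hands the job in, once; it reports no verdict.
Trained networks look in the newest picture that a camera, given by its name, has taken for a name from the list of things; names that differ only in an ending like _2 or _b are one class to them, and where a whole thing is asked for, a point or a joint stands for the part that bears it (a point fixed in the world has none). Each returns a list of dicts, best first, with "score" (0 to 1); they miss things now and then, are a little off and sometimes report something else, mostly with a low value. They report only what shows in the picture. A call takes as long as a camera call. They do not tell look-alikes from the thing itself.
- arm.spot_in(thing, camera): "rect" ([left, top, right, bottom] in pixels, round what is visible of it).
The state is a dict: "t": time; "joints": joint angles; "qvel": joint speeds; "tau": joint torques, N m; "position": TCP position; "eef_rot": TCP orientation; "force": force on the tool from outside, world axes, zero at the start; "wrist_torque": the same for the moment, N m; "opening": finger opening in m.
Only numpy, scipy, OpenCV 4.12 (cv2) and the standard library are available. Lean on these libraries where they do the work, as an engineer would, in place of code of your own. Each camera call takes 0.05 s, during which the arm holds its last target.

## Task

Without gripping anything, push the tap's swing spout round with one finger until its outlet is over the middle of the deep steel pan (the taller of the two). Only then push the long flat lever of the supply valve clockwise (seen from above) all the way to its stop, so that it lies fully open along the pipe. Leave the round valve wheel, both pans and everything else where they are, and finish clear of everything.

Things in the scene. Friction and masses are not known exactly. Their poses are not given: they have to be found in the camera images.
- tap: Steel column of the tap, 38 mm across on a 72 mm round foot, fixed to the counter; origin at the centre of its underside, z up. Its position and yaw vary.
- spout (a joint): Angle of the swing spout about the column's vertical axis (rad). At 0 the spout points along the tap's own -x axis; positive turns it anticlockwise seen from above; free between -1.7 and 1.7. Stiff (about 0.25 N m of friction, some 2 to 3 N when pushed 120 mm from the axis), stays where it is left. It starts between the two pans, 0.35 rad or less from 0.
- spout_pivot (a point): Point on the column's axis at the height of the spout tube's centre line, 165 mm above the counter. The spout is a straight level steel tube, 22 mm thick, from here to the outlet; the swivel hub round the axis is 46 mm across and reaches 23 mm above and below the centre line. Nothing stands above it.
- spout_outlet (a point): Centre of the downward mouth of the nozzle at the spout's free end: 200 mm out from the pivot, 130 mm above the counter; the nozzle is about 29 mm thick and hangs 35 mm below the tube's centre line.
- deep_pan: Loose open steel pan, 164 mm (its x) by 176 mm (its y) over the rim and 100 mm tall, about 0.9 kg; origin at the centre of its underside. On one side of the tap, left or right, its middle within about 16 mm of the circle the outlet runs on.
- shallow_pan: Loose open steel pan of the same outline, only 40 mm tall, on the other side of the tap; origin at the centre of its underside. To be left alone.
- valve_lever (a joint): Angle of the supply valve's flat lever about its vertical axis (rad): 0 closed, lever square to the pipe; 1.571 fully open, lever along the pipe, at its hard stop; grows clockwise seen from above. Starts between 0 and 0.12. About 0.2 N m of friction (2 to 3 N at the grip); stays where it is left.
- lever_pivot (a point): Point on the lever's vertical turning axis, at the height of the lever's mid-thickness, 180 mm above the counter. It stands on a fixed pipe assembly: a level 26 mm pipe 110 mm above the counter with two brass valve bodies 150 mm apart; position and yaw vary.
- lever_end (a point): Middle of the free end of the lever, 120 mm out from the pivot and at its height. The outer 80 mm is a black grip 24 mm wide and 16 mm thick; the rest is a 20 mm wide strip. Beneath the grip there is free space. When closed it points roughly to the right of the robot (-y), when open roughly towards the robot (-x).
- valve_wheel (a joint): Angle of the round wheel (70 mm across, 145 mm above the counter) on the second valve of the same pipe, beyond the lever as seen from the robot (rad, 0 at the start). To be left alone.
- tumbler: Clear tumbler, 60 mm across, 85 mm tall, standing between the two pans under the spout's sweep; origin under its centre. Leave alone.
- detergent: Green bottle, 64 mm across, 170 mm tall, behind the tap; origin under its centre. Leave alone.
- scrub_brush: Brush lying behind the tap; leave alone.
- jar: Glass jar, 60 mm across, 90 mm tall, beside the supply pipe, low behind the closed lever; origin under its centre. Leave alone.
- spatula: Spatula lying on the far left beside the dish rack; leave alone.
- bowl: White bowl, 130 mm across, 60 mm tall, near the robot on its right; origin under its centre. Leave alone.
- mug: White mug, 80 mm across, 90 mm tall, near the robot on its left; origin under its centre. Leave alone.
There are look-alikes about, which are no part of the job. What is shaped like the deep_pan but yellow is not meant.

How it is judged:
On the way, in this order (a step that is already met when the one before it is completed fails the run):
1. the spout's outlet stands over the middle of the deep pan (horizontal distance between spout_outlet and deep_pan below 0.03 m and velocity of joint spout between -0.1 and 0.1 rad/s), for 0.3 s.
2. the supply lever is fully open (value of joint valve_lever above 1.45 rad), for 0.2 s.
At the end, for the whole second after the job is handed in: The outlet is within 30 mm (seen from above) of the middle of the deep pan and the spout is at rest; the lever is open beyond 1.45 rad; the pans stand level within 25 mm of where they were and the wheel is within 0.2 rad of its start (horizontal distance between spout_outlet and deep_pan below 0.03 m and value of joint valve_lever above 1.45 rad and velocity of joint spout between -0.05 and 0.05 rad/s and distance of each of deep_pan, shallow_pan from where it was at the start of the episode below 0.025 m and angle between each of deep_pan, shallow_pan's own z axis and vertical below 0.1 rad and value of joint valve_wheel between -0.2 and 0.2 rad); the robot touches nothing.
It fails at once if the lever is opened (beyond 0.4 rad) while the outlet is more than 45 mm from the middle of the deep pan (value of joint valve_lever above 0.4 rad and horizontal distance between spout_outlet and deep_pan above 0.045 m).
It fails at once if a pan is lifted (15 mm) or shoved (25 mm) (height (world z) of any of deep_pan, shallow_pan above 0.015 m or distance of any of deep_pan, shallow_pan from where it was at the start of the episode above 0.025 m).
It fails at once if the valve wheel is turned by more than 0.2 rad (value of joint valve_wheel above 0.2 rad or value of joint valve_wheel below -0.2 rad).
It fails at once if a bystander is carried or knocked more than 30 mm (distance of any of tumbler, detergent, scrub_brush, jar, spatula, bowl, mug from where it was at the start of the episode above 0.03 m).
It also fails if it takes over 64 s, if anything falls off the work surface, if the arm or the gripper's body presses on something with over 40 N, if the wrist force passes 120 N, or if a joint passes its speed limit or range.

## Working session

There is one attempt and no reset: what is moved stays moved. The work goes in short steps, Python scripts to look and compute and a tool call to move; the robot and the scene stay as the last step left them, time stands still between calls to the robot, and variables do not carry over. Pictures are saved under pics/ and viewed, and the job is handed in when it is done.

Besides the shell and the picture viewer there is one more tool, called after "Emit:" by a JSON object that holds its "api" and its "payload". servo_tool: Moves the arm, as the interface text tells. Its arguments: {"type":"object","properties":{"increments":{"type":"array","items":{"type":"array","items":{"type":"number"}}},"force":{"type":"number"}},"required":["increments"]}

```bash
mkdir -p pics; cat > h.py <<'E'
import numpy as np, cv2
from scipy.spatial.transform import Rotation as R
from bench import arm
def cam(n):
    c=arm.camera_info(n); return c
def rot(c):
    a=np.array(c['attitude'],float)
    return R.from_rotvec(a).as_matrix() if a.shape==(3,) else (a if a.shape==(3,3) else R.from_quat(a).as_matrix())
def ray(c,u,v):
    k=c['k1']; x=(np.asarray(u,float)-c['cx'])/c['fx']; y=(np.asarray(v,float)-c['cy'])/c['fy']
    X,Y=x.copy(),y.copy()
    for _ in range(20):
        s=1+k*(X*X+Y*Y); X,Y=x/s,y/s
    return X,Y
def pt(c,u,v,d):
    X,Y=ray(c,u,v); p=np.stack([X*d,-Y*d,-np.asarray(d)],-1)
    return p@rot(c).T+np.array(c['xyz'])
def atz(c,u,v,z):
    a=pt(c,u,v,np.ones_like(np.asarray(u,float))); o=np.array(c['xyz']); dd=a-o
    return o+dd*((z-o[2])/dd[...,2])[...,None]
def cloud(c,D):
    v,u=np.mgrid[0:480,0:640]; return pt(c,u,v,D)
def proj(c,p):
    q=(np.asarray(p)-np.array(c['xyz']))@rot(c); x=q[...,0]/-q[...,2]; y=-q[...,1]/-q[...,2]
    s=1+c['k1']*(x*x+y*y); return np.stack([c['fx']*x*s+c['cx'],c['fy']*y*s+c['cy']],-1)
E
python3 - <<'E'
from h import *
print(arm.observe())
for n in ('side','top'):
    c=arm.camera_info(n); print(n,c)
    p,d=arm.get_image(n); cv2.imwrite(f'pics/{n}0.png',p[...,::-1]); np.savez(f'{n}0.npz',p=p,d=d)
    for t in ['deep_pan','shallow_pan','spout','tap','valve_lever','valve_wheel','spout_outlet']:
        print(t,[(np.round(r['rect']).tolist(),round(r['score'],2)) for r in arm.spot_in(t,n)])
E
```

```text
{'t': 0.0, 'joints': array([-1.34192024,  0.46945151, -0.04862678,  1.53375217,  0.0241071 ,
        1.14098298, -0.08229114]), 'qvel': array([ 0.00044206,  0.00042631,  0.0002531 ,  0.00052135, -0.00019912,
       -0.00085304, -0.00071228]), 'tau': array([ 2.96556836e-04, -5.10305393e+01, -4.68503125e-02, -2.37714583e+01,
        1.07044962e-02,  7.65985722e-03,  6.37828190e-07]), 'position': array([0.17189689, 0.65211427, 0.23023007]), 'eef_rot': array([-0.40365489, -3.11535815,  0.00313953]), 'force': array([-0.01173922,  0.28377133, -0.59856423]), 'wrist_torque': array([-0.0107005 , -0.03729474, -0.01288804]), 'opening': 0.08565181598211513}
side {'fx': 620.4530786361615, 'fy': 620.4530786361615, 'cx': 323.13582201025287, 'cy': 238.89259997269093, 'k1': 0.07272762850814218, 'xyz': array([-0.10835357,  1.19457203,  1.38109343]), 'attitude': array([ 0.29461673, -1.0706295 , -2.46434871])}
deep_pan [([310.0, 225.0, 383.0, 299.0], 0.94), ([416.0, 146.0, 448.0, 193.0], 0.92)]
shallow_pan [([255.0, 303.0, 329.0, 374.0], 0.69)]
spout [([271.0, 241.0, 353.0, 281.0], 0.72)]
tap [([272.0, 
[... 262 characters left out ...]
310.0, 225.0, 381.0, 299.0], 0.48)]
top {'fx': 595.071338883559, 'fy': 595.071338883559, 'cx': 318.4393224745269, 'cy': 241.35129748742423, 'k1': -0.10825689510325784, 'xyz': array([ 0.40834012, -0.02556375,  1.75416181]), 'attitude': array([ 0.0736557 , -0.06889333, -1.59225532])}
deep_pan [([469.0, 260.0, 552.0, 339.0], 0.79), ([284.0, 238.0, 347.0, 297.0], 0.7)]
shallow_pan [([178.0, 244.0, 241.0, 307.0], 0.65)]
spout [([239.0, 212.0, 268.0, 300.0], 0.67)]
tap [([241.0, 215.0, 271.0, 301.0], 0.62)]
valve_lever []
valve_wheel [([405.0, 199.0, 430.0, 222.0], 0.71), ([416.0, 262.0, 470.0, 269.0], 0.43), ([166.0, 327.0, 208.0, 357.0], 0.42)]
spout_outlet [([241.0, 212.0, 270.0, 299.0], 0.88)]
```

View pics/side0.png

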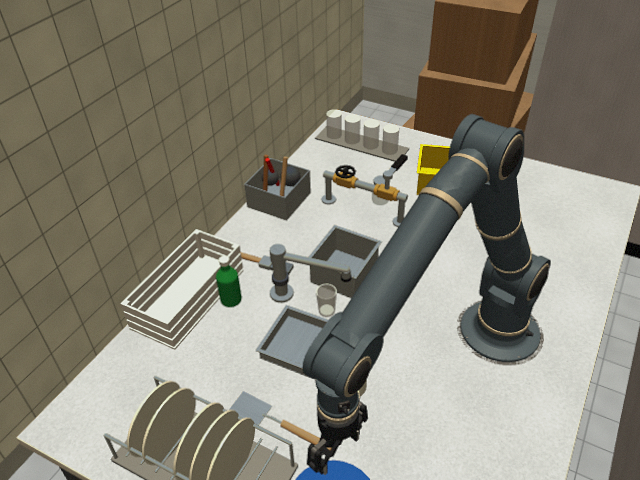

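View pics/top0.png

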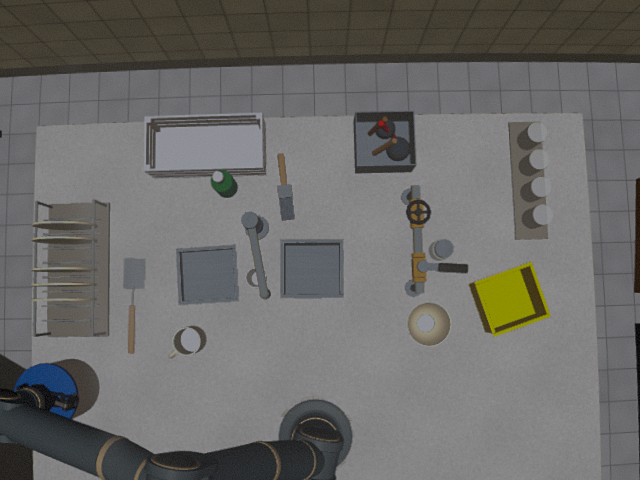

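The pictures show three pan-like candidates. The steel pan on the right is at top (312,268) / side (345,262), and its walls are tall in the side view. The steel pan on the left is at top (208,275) / side (295,337) and is shallow. The yellow pan is at top (510,298). The spout runs from (250,220) to (265,295) and the lever from (418,267) to (467,268), both in the top view. I'll measure these from depth next and check crops.

```bash
python3 - <<'E'
from h import *
z=np.load('top0.npz');p,d=z['p'],z['d'];c=cam('top');P=cloud(c,d)
s=np.load('side0.npz');cs=cam('side');S=cloud(cs,s['d'])
def box(P,d,l,t,r,b,zl,zh,name):
    Q=P[t:b,l:r].reshape(-1,3);D=d[t:b,l:r].ravel();Q=Q[(D>0)&(Q[:,2]>zl)&(Q[:,2]<zh)]
    if len(Q)<3: print(name,'few',len(Q));return Q
    print(name,len(Q),'min',Q.min(0).round(3),'max',Q.max(0).round(3),'med',np.median(Q,0).round(3));return Q
def rrect(Q):
    (cx,cy),wh,a=cv2.minAreaRect(Q[:,:2].astype(np.float32)*1000);print('   rect',round(cx,1),round(cy,1),np.round(wh),round(a,1))
rrect(box(P,d,272,230,355,305,.085,.115,'R pan top'))
rrect(box(S,s['d'],305,220,390,305,.09,.108,'R pan side'))
rrect(box(P,d,170,236,246,312,.028,.055,'L pan top'))
Q=box(P,d,238,205,275,302,.15,.2,'spout top');rrect(Q)
Q=Q[(Q[:,2]>.165)]
Q2=box(P,d,425,255,475,280,.16,.22,'lever top');rrect(Q2)
Q2=box(S,s['d'],375,145,412,200,.165,.21,'lever side')
box(P,d,403,185,435,228,.12,.18,'wheel')
rrect(box(P,d,405,190,430,300,.09,.145,'pipe'))
for n,b in dict(bowl=(405,300,455,350),mug=(168,320,210,360),tumbler=(240,262,262,292),jar=(430,235,458,262)).items(): box(P,d,*b,.02,.12,n)
# spout line
print('outlet px at z=.176', atz(c,np.array([265.,250.]),np.array([294.,220.]),.176).round(3))
print('spout cover', atz(c,np.array([252.]),np.array([220.]),.188).round(3), 'lever end',atz(c,np.array([467.,418.]),np.array([268.,267.]),.188).round(3))
cr=np.hstack([cv2.resize(p[190:320,170:360],(570,390))[...,::-1],cv2.resize(s['p'][215:345,250:310+20],(230,390))[...,::-1]])
cv2.imwrite('pics/crop1.png',cr)
cr=np.hstack([cv2.resize(p[180:350,380:480],(350,595))[...,::-1],cv2.resize(s['p'][140:230,310:420],(440,595))[...,::-1]]);cv2.imwrite('pics/crop2.png',cr)
E
```

```text
R pan top 853 min [ 0.402 -0.089  0.088] max [0.568 0.088 0.112] med [ 0.487 -0.001  0.1  ]
   rect 485.2 -1.0 [176. 162.] 88.7
R pan side 547 min [ 0.403 -0.096  0.09 ] max [0.572 0.19  0.108] med [ 0.487 -0.052  0.099]
   rect 488.1 46.9 [285. 168.] 89.3
L pan top 794 min [0.391 0.213 0.029] max [0.56  0.395 0.053] med [0.478 0.305 0.04 ]
   rect 475.0 303.5 [165. 177.] 2.8
spout top 843 min [0.404 0.114 0.15 ] max [0.634 0.182 0.196] med [0.537 0.145 0.176]
   rect 518.5 148.7 [234.  45.] 6.9
lever top 386 min [ 0.457 -0.416  0.173] max [ 0.492 -0.301  0.2  ] med [ 0.474 -0.36   0.187]
   rect 474.6 -358.8 [115.  27.] 85.8
lever side 249 min [ 0.46  -0.421  0.165] max [ 0.499 -0.28   0.195] med [ 0.475 -0.341  0.187]
wheel 558 min [ 0.589 -0.33   0.12 ] max [ 0.708 -0.263  0.163] med [ 0.631 -0.295  0.145]
pipe 987 min [ 0.41  -0.327  0.097] max [ 0.696 -0.263  0.145] med [ 0.54  -0.294  0.124]
   rect 553.8 -301.1 [286.  62.] 5.2
bowl 917 min [ 0.257 -0.395  0.02 ] max [ 0.382 -0.267  0.069] med [ 0.316 -0.346  0.041]
mug 461 min [0.239 0.312 0.02 ] max [0.329 0.409 0.1  ] med [0.285 0.367 0.07 ]
tumbler 129 min [0.435 0.15  0.023] max [0.491 0.186 0.095] med [0.464 0.177 0.072]
jar 398 min [ 0.502 -0.401  0.02 ] max [ 0.561 -0.343  0.101] med [ 0.529 -0.368  0.087]
outlet px at z=.176 [[0.415 0.122 0.176]
 [0.613 0.159 0.176]]
spout cover [[0.611 0.153 0.188]] lever end [[ 0.471 -0.414  0.188]
 [ 0.477 -0.284  0.188]]
```

View pics/crop1.png

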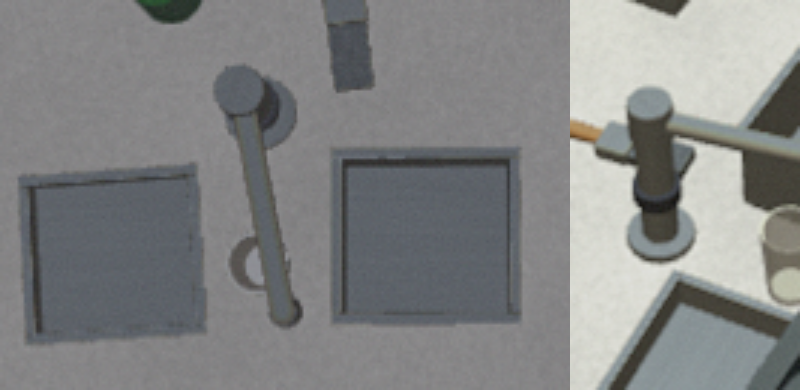

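View pics/crop2.png

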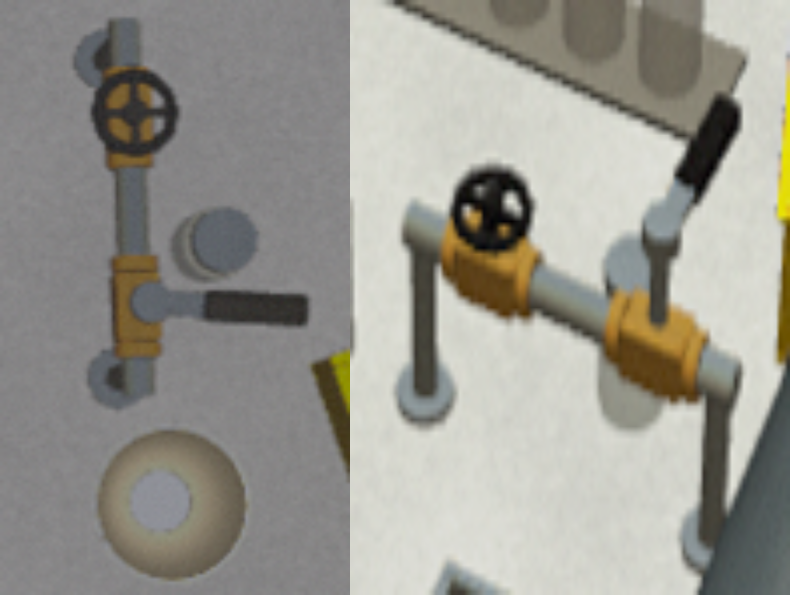

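The crops settle it: the steel pan on the right is 100 mm tall at the rim, so it is the deep pan, centred at about (0.486, 0.000). Next I'll fit the axes.

```bash
python3 - <<'E'
from h import *
z=np.load('top0.npz');p,d=z['p'],z['d'];c=cam('top');P=cloud(c,d)
def box(l,t,r,b,zl,zh):
    Q=P[t:b,l:r].reshape(-1,3);return Q[(Q[:,2]>zl)&(Q[:,2]<zh)]
Q=box(236,205,275,302,.183,.2);print('hub',len(Q),cv2.minEnclosingCircle(Q[:,:2].astype(np.float32)),Q[:,2].mean())
Q=box(236,225,275,302,.168,.182);Q=Q[(Q[:,0]>.43)&(Q[:,0]<.57)];f=np.polyfit(Q[:,0],Q[:,1],1);print('tube y=ax+b',f,'y at .611',np.polyval(f,.611),np.polyval(f,.41))
Q=box(405,250,475,290,.17,.21);h=Q[Q[:,1]>-.315];print('lev hub',len(h),h.min(0),h.max(0))
g=Q[(Q[:,1]<-.33)];f=np.polyfit(g[:,1],g[:,0],1);print('lever x=ay+b',f,'at -.29',np.polyval(f,-.29),g[:,1].min())
w=box(403,195,435,228,.135,.16);print('wheel',cv2.minEnclosingCircle(w[:,:2].astype(np.float32)))
o=arm.observe();M=R.from_rotvec(o['eef_rot']).as_matrix();print('tool axes cols',M.round(3).tolist())
det=box(205,165,240,200,.1,.2);print('deterg',det.min(0),det.max(0))
E
```

```text
hub 215 ((0.5256300568580627, 0.14775775372982025), 0.11019480228424072) 0.1882751101455664
tube y=ax+b [0.17550299 0.05284786] y at .611 0.16008017963089932 0.12480407944749333
lev hub 124 [ 0.46304183 -0.31460985  0.17263052] [ 0.49245574 -0.28264636  0.20028604]
lever x=ay+b [0.07914422 0.50201886] at -.29 0.479067041054156 -0.4160920961348192
wheel ((0.6288448572158813, -0.29696354269981384), 0.03478356450796127)
tool axes cols [[-0.967, 0.255, -0.0], [0.255, 0.967, 0.0], [0.0, 0.0, -1.0]]
deterg [0.7041053  0.19605679 0.10034752] [0.77833248 0.29263297 0.17851443]
```

Emit:
{"api": "servo_tool", "payload": {"increments": [[0,-1.5,-1.4,-1,0],[0,-3,-2.9,-1,0],[0,-3,-2.9,-1,0],[0,-3,-2.9,0,0],[0,-3,-2.9,0,0],[0,-3,-2.9,0,0],[0,-3,-2.9,0,0],[0,-3,-2.9,0,0],[0,-3,-2.9,0,0],[0,-3,-2.9,0,0]], "force": 30}}

```text
t: 1.8
position: [0.3782, 0.3126, 0.2616]
eef_rot: [0.404, 3.115, 0.001]
force: [1.2, 0.1, -0.1]
opening: 0.0001
```

Emit:
{"api": "servo_tool", "payload": {"increments": [[0,-3,-2.9,0,0],[0,-3,-2.9,0,0],[0,-3,-2.9,0,0],[0,-1,-0.9,0,8],[0,0,0,0,8],[0,0,0,0,8],[0,0,0,0,8],[0,0,0,0,8],[0,0,0,0,8],[0,0,0,0,8]]}}

```text
t: 2.8
position: [0.4498, 0.1958, 0.2615]
eef_rot: [1.827, 2.556, 0.001]
force: [-1.6, -0.2, -0.6]
opening: -0.0
```

Emit:
{"api": "servo_tool", "payload": {"increments": [[0,0,0,0,8],[0,0,0,2,0],[0,0,0,2,0],[0,0,0,2,0],[0,0,0,2,0],[0,0,0,0,0],[0,0,0,0,0],[0,0,0,0,0],[0,0,0,0,0],[0,0,0,0,0]]}}

```text
t: 3.8
position: [0.4502, 0.1961, 0.1821]
eef_rot: [1.993, 2.428, 0.003]
force: [-0.0, 0.5, -0.1]
opening: -0.0004
```

```bash
python3 - <<'E'
from h import *
o=arm.observe();M=R.from_rotvec(o['eef_rot']).as_matrix();print(o['position'],M[:,0].round(3),np.degrees(np.arctan2(M[1,0],M[0,0])),o['joints'].round(2),o['force'])
for n in ('side','top'):
    p,d=arm.get_image(n); cv2.imwrite(f'pics/{n}1.png',cv2.resize(p[180:330,180:380],(800,600))[...,::-1])
E
```

```text
[0.45015477 0.19608286 0.18207211] [-0.195  0.981  0.001] 101.23202383420715 [-0.77  0.22  0.32  2.03 -0.09  0.9  -0.21] [-0.02007507  0.45725885 -0.07114622]
```

View pics/side1.png

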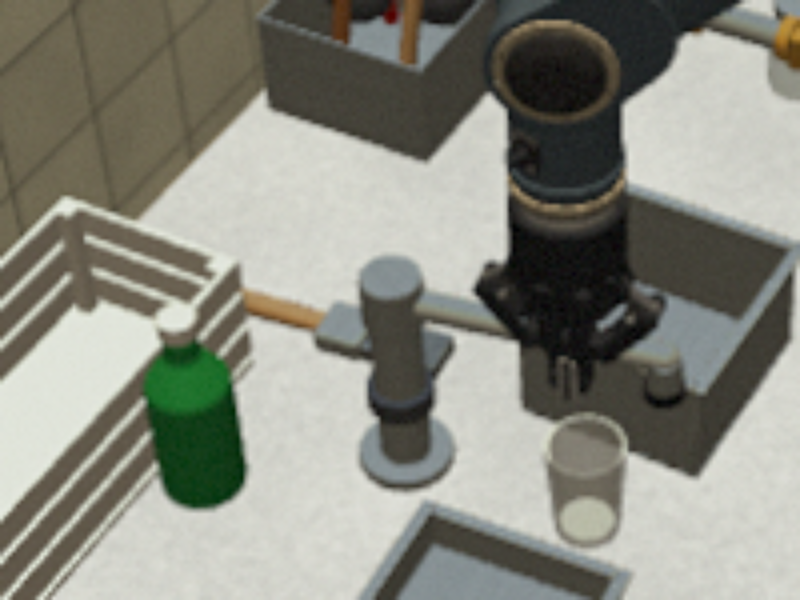

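View pics/top1.png

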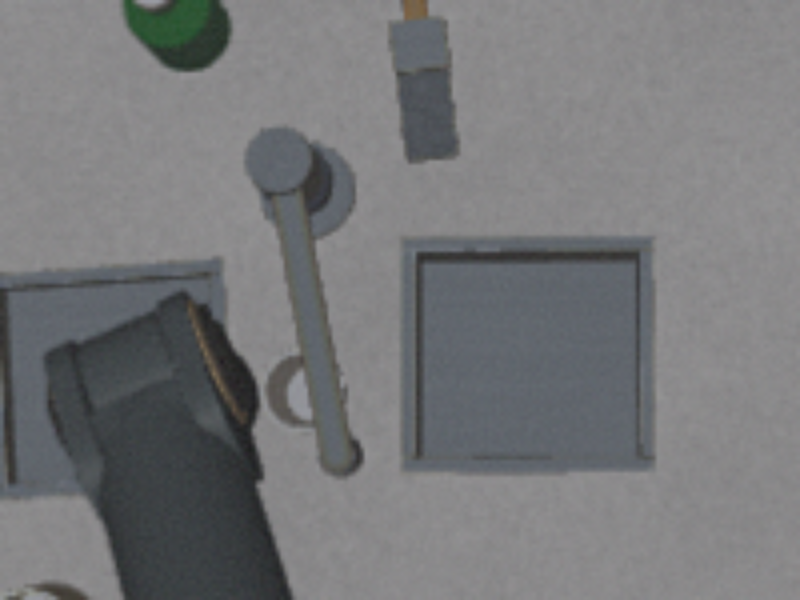

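Emit:
{"api": "servo_tool", "payload": {"increments": [[0,0,0,1.2,0],[0,0,0,1.2,0],[0,0,0,1.2,0],[0,0,0,0,0],[0,-1,0,0,0],[0,-1,0,0,0],[0,-1,0,0,0],[0,-1,0,0,0],[0,0,0,0,0],[0,0,0,0,0]]}}

```text
t: 4.9
position: [0.4577, 0.1563, 0.1455]
eef_rot: [1.994, 2.427, 0.001]
force: [1.0, -0.4, -0.6]
opening: -0.0
```

Emit:
{"api": "servo_tool", "payload": {"increments": [[0,-1.06,-0.12,0,-4],[0,-1.06,-0.12,0,-4],[0,-1.06,-0.12,0,-4],[0,-1.06,-0.12,0,-4],[0,-1.06,-0.12,0,-4],[0,-1.06,-0.12,0,-4],[0,-1.06,-0.12,0,-4],[0,-1.06,-0.12,0,-4],[0,0,0,0,0],[0,0,0,0,0]]}}

```text
t: 5.9
position: [0.4848, 0.0772, 0.1453]
eef_rot: [1.249, 2.883, 0.001]
force: [-0.7, 1.1, -0.1]
opening: 0.0002
```

```bash
cat > look.py <<'E'
from h import *
import sys
t=sys.argv[1]
o=arm.observe();M=R.from_rotvec(o['eef_rot']).as_matrix();print(o['t'],o['position'],np.degrees(np.arctan2(M[1,0],M[0,0])),o['joints'].round(2),o['force'].round(1))
for n in ('side','top'):
    p,d=arm.get_image(n); np.savez(f'{n}_{t}.npz',p=p,d=d); cv2.imwrite(f'pics/{n}_{t}.png',p[...,::-1])
    r=(200,180,400,330) if len(sys.argv)<3 else tuple(map(int,(sys.argv[2] if n=='side' else sys.argv[3]).split(',')))
    cv2.imwrite(f'pics/{n}_{t}c.png',cv2.resize(p[r[1]:r[3],r[0]:r[2]],(800,600))[...,::-1])
E
python3 look.py a
```

```text
5.9 [0.48478514 0.07723909 0.14530251] 133.16195287319067 [-0.46  0.27  0.26  2.07 -0.1   0.81  0.61] [-0.7  1.1 -0.1]
```

View pics/side_ac.png

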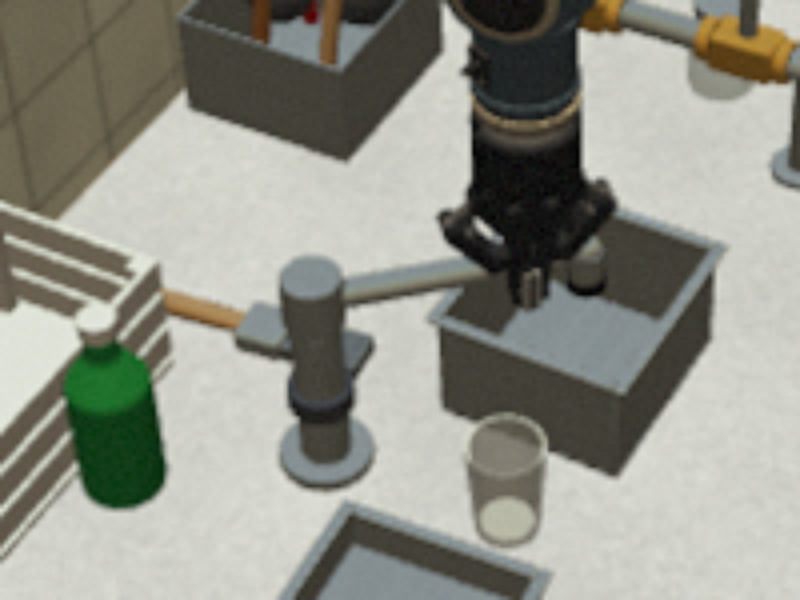

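View pics/top_ac.png

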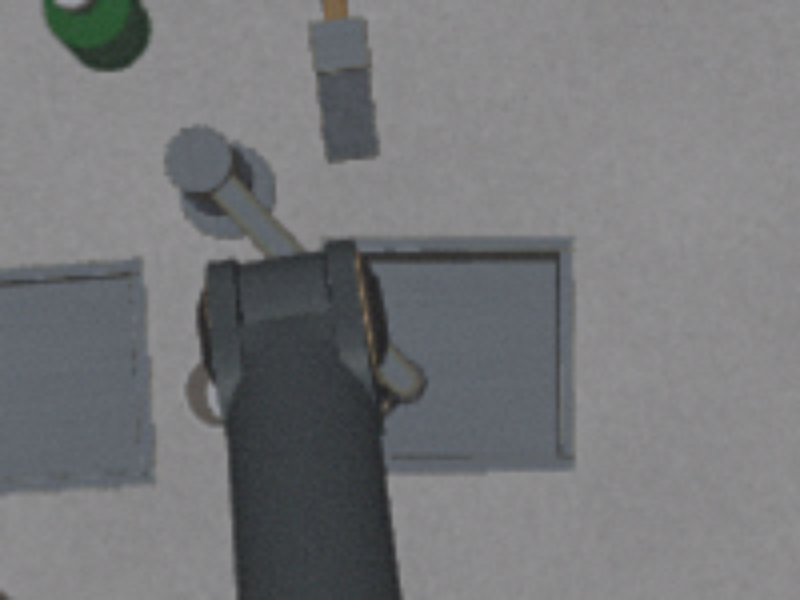

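The finger is turning the spout towards the deep pan, with the outlet at about (405,380) in the crop. I'll measure the tube angle and the distance left.

```bash
cat > ang.py <<'E'
from h import *
import sys
def run(t,piv=np.array([.611,.159]),pan=np.array([.486,0.0])):
    for n in ('top','side'):
        z=np.load(f'{n}_{t}.npz');c=cam(n);P=cloud(c,z['d']);Pp=z['p'].astype(int)
        r=P[...,:2]-piv;rr=np.hypot(r[...,0],r[...,1]);a=np.degrees(np.arctan2(r[...,1],r[...,0]))%360
        m=(P[...,2]>.16)&(P[...,2]<.182)&(rr>.03)&(rr<.225)&(z['d']>0)&(a>180)&(a<250)&(Pp.sum(-1)>255 if n=='top' else Pp.sum(-1)>200)
        ee=m&(rr>.15); nn=m&(rr<.1)
        for k,q in(('near',nn),('far',ee)):
            if q.sum()>5: print(n,k,q.sum(),'ang',np.median(a[q]).round(1),'rmax',rr[q].max().round(3))
    g=pan-piv;print('target',np.degrees(np.arctan2(g[1],g[0]))%360,np.hypot(*g))
run(sys.argv[1])
E
python3 ang.py a; cp top0.npz top_0.npz; cp side0.npz side_0.npz; python3 ang.py 0
```

```text
top near 149 ang 222.6 rmax 0.088
top far 63 ang 222.0 rmax 0.206
side near 168 ang 219.7 rmax 0.1
side far 40 ang 219.7 rmax 0.209
target 231.82686233847372 0.2022523176628639
top near 175 ang 189.2 rmax 0.1
top far 154 ang 189.4 rmax 0.209
side near 143 ang 186.6 rmax 0.099
side far 155 ang 188.5 rmax 0.208
target 231.82686233847372 0.2022523176628639
```

Emit:
{"api": "servo_tool", "payload": {"increments": [[0,-0.7,-0.08,0,-2.5],[0,-0.7,-0.08,0,-2.5],[0,-0.7,-0.08,0,-2.5],[0,-0.7,-0.08,0,-2.5],[0,0,0,0,0],[0,0,0,0,0],[0,0,0,0,0],[0,0,0,0,0],[0,0,0,0,0],[0,0,0,0,0]]}}

```text
t: 7.0
position: [0.5029, 0.0556, 0.1453]
eef_rot: [0.991, 2.981, 0.0]
force: [0.8, 0.3, 0.1]
opening: 0.0003
```

Emit:
{"api": "servo_tool", "payload": {"increments": [[0,1,0,0,0],[0,1.5,0,0,0],[0,1.5,0,0,0],[0,0,0,-2,0],[0,0,0,-3,0],[0,0,0,-3,0],[0,0,0,-3,0],[0,-2,3,0,0],[0,-2,3,0,0],[0,-2,3,0,0]]}}

```text
t: 8.0
position: [0.5727, 0.1173, 0.2559]
eef_rot: [0.989, 2.982, 0.002]
force: [0.4, 0.0, -0.2]
opening: 0.0
```

```bash
python3 look.py b; python3 ang.py b
```

```text
8.0 [0.5726899  0.11729378 0.25585362] 143.31384098968604 [-0.46  0.3   0.24  1.74 -0.08  1.11  0.73] [ 0.4  0.  -0.2]
top near 18 ang 232.2 rmax 0.1
top far 155 ang 232.4 rmax 0.208
side near 162 ang 230.4 rmax 0.1
side far 129 ang 231.4 rmax 0.21
target 231.82686233847372 0.2022523176628639
```

View pics/top_bc.png

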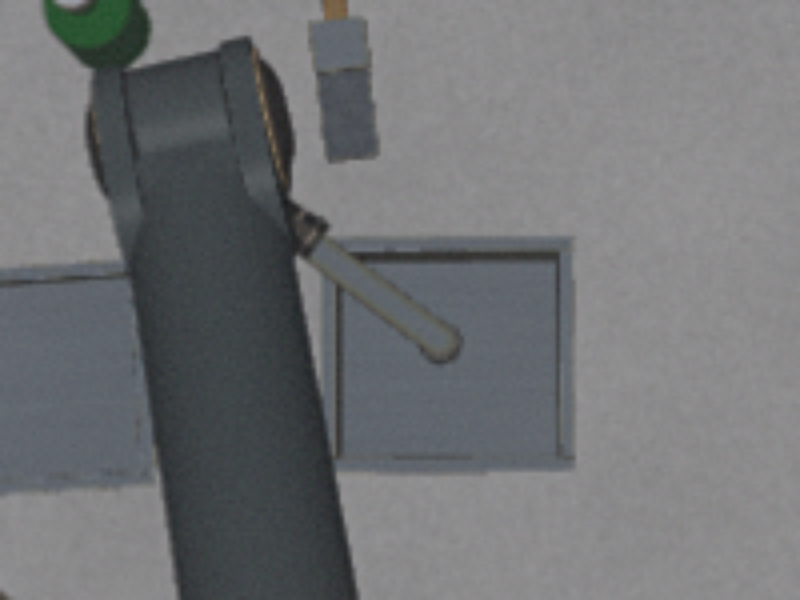

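View pics/side_bc.png

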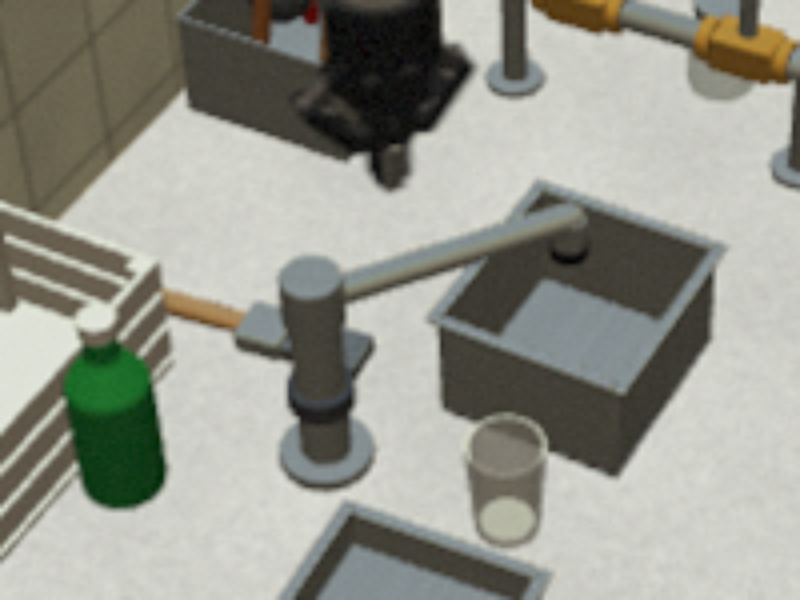

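The top view shows the outlet at crop (440,345), in the middle of the deep pan. The tube angle measures 230.4–232.4° against a target of 231.8°, and the arm is clear of it. On to the lever.

Emit:
{"api": "servo_tool", "payload": {"increments": [[0,-1.2,-1.9,0,0],[0,-2.3,-3.7,0,0],[0,-2.3,-3.7,0,0],[0,-2.3,-3.7,0,0],[0,-2.3,-3.7,0,0],[0,-2.3,-3.7,0,0],[0,-2.3,-3.7,0,0],[0,-2.3,-3.7,0,0],[0,-2.3,-3.7,0,0],[0,-2.3,-3.7,0,0]]}}

```text
t: 9.1
position: [0.5362, -0.2975, 0.2552]
eef_rot: [-0.99, -2.981, -0.002]
force: [1.1, -1.0, 0.2]
opening: -0.0
```

Emit:
{"api": "servo_tool", "payload": {"increments": [[0,-2.3,-3.7,0,0],[0,-2.3,-3.7,0,0],[0,-0.3,-0.6,0,0],[0,0,0,0,-8],[0,0,0,0,-8],[0,0,0,0,-8],[0,0,0,0,-8],[0,0,0,0,0],[0,0,0,0,0],[0,0,0,0,0]]}}

```text
t: 10.1
position: [0.5287, -0.3902, 0.2552]
eef_rot: [-0.133, -3.139, -0.001]
force: [0.3, 0.5, 0.0]
opening: -0.0002
```

```bash
python3 look.py c 310,140,410,215 370,170,490,260; python3 - <<'E'
from h import *
z=np.load('side_c.npz');P=cloud(cam('side'),z['d'])
E
```

```text
10.1 [ 0.52874036 -0.39024481  0.25524138] 175.1389435989313 [ 0.35  0.43  0.32  1.57 -0.14  1.17  2.18] [0.3 0.5 0. ]
```

View pics/side_c.png

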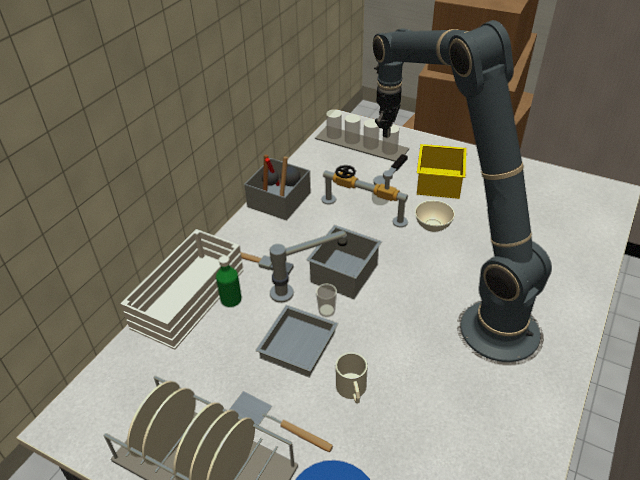

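View pics/top_c.png

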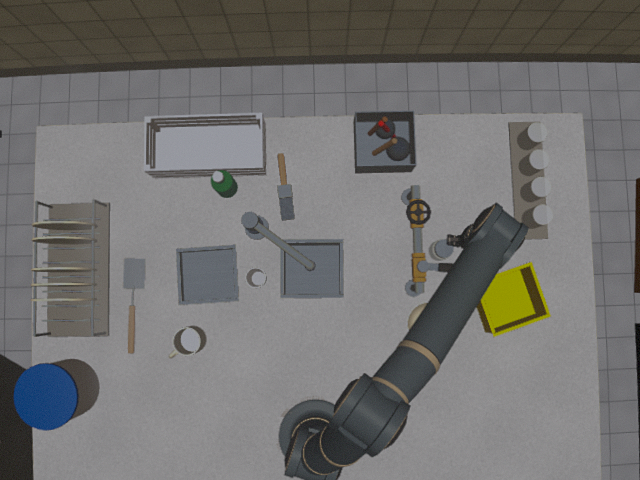

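Emit:
{"api": "servo_tool", "payload": {"increments": [[0,0,0,2,0],[0,0,0,2.5,0],[0,0,0,2.5,0],[0,0,0,2.5,0],[0,0,0,0,0],[0,1,0,0,0],[0,1,0,0,0],[0,1,0,0,0],[0,0.4,0,0,0],[0,0,0,0,0]]}}

```text
t: 11.2
position: [0.4945, -0.3886, 0.1614]
eef_rot: [0.133, 3.137, -0.001]
force: [1.0, -0.5, -0.6]
opening: -0.0002
```

Emit:
{"api": "servo_tool", "payload": {"increments": [[0,0.63,-0.14,0,4],[0,0.63,-0.14,0,4],[0,0.63,-0.14,0,4],[0,0.63,-0.14,0,4],[0,0.63,-0.14,0,4],[0,0.63,-0.14,0,4],[0,0.63,-0.14,0,4],[0,0.63,-0.14,0,4],[0,0.63,-0.14,0,4],[0,0,0,0,0]]}}

```text
t: 12.2
position: [0.4387, -0.3801, 0.1609]
eef_rot: [1.094, 2.944, -0.001]
force: [-0.8, -0.5, 0.6]
opening: 0.0
```

```bash
python3 look.py d 330,140,430,215 370,210,490,300
```

```text
12.2 [ 0.43870259 -0.38012271  0.16093547] 139.23701426755832 [ 0.29  0.41  0.46  1.86 -0.23  0.92  1.71] [-0.8 -0.5  0.6]
```

View pics/side_dc.png

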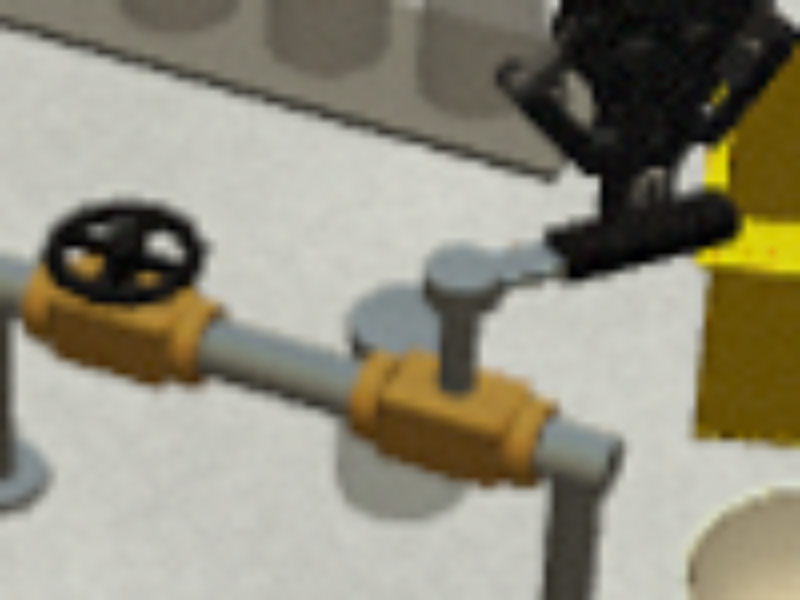

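View pics/top_dc.png

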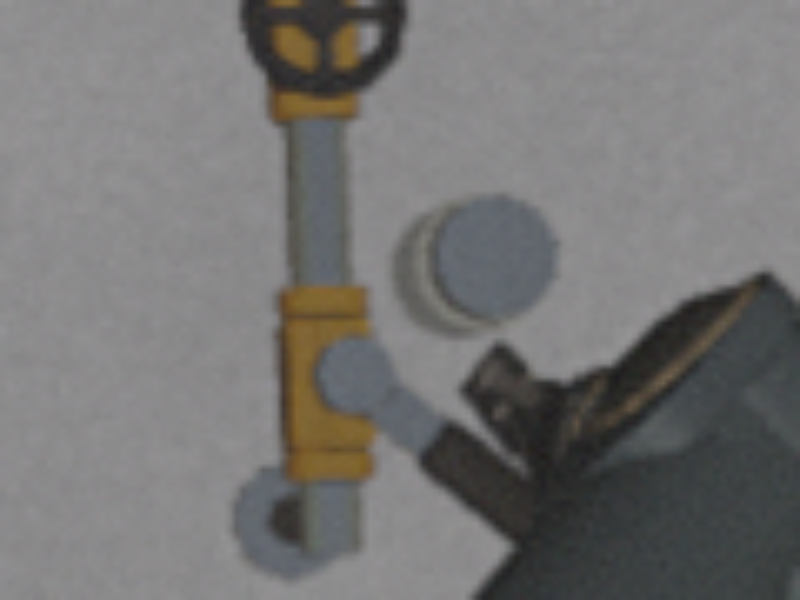

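The lever is following: it sits at roughly 45° and the wheel hasn't moved. I'll keep going along the arc.

Emit:
{"api": "servo_tool", "payload": {"increments": [[0,0.63,-0.14,0,4],[0,0.63,-0.14,0,4],[0,0.63,-0.14,0,4],[0,0.63,-0.14,0,4],[0,0.63,-0.14,0,4],[0,0.63,-0.14,0,4],[0,0.63,-0.14,0,4],[0,0.63,-0.14,0,4],[0,0.63,-0.14,0,4],[0,0,0,0,0]]}}

```text
t: 13.3
position: [0.3978, -0.3397, 0.1604]
eef_rot: [-1.949, -2.464, -0.0]
force: [0.6, -0.2, 0.5]
opening: 0.0
```

Emit:
{"api": "servo_tool", "payload": {"increments": [[0,0.32,-0.07,0,2],[0,0.32,-0.07,0,2],[0,0.32,-0.07,0,2],[0,0.2,0,0,0],[0,0,0,0,0],[0,0,0,0,0],[0,0,0,0,0],[0,0,0,0,0],[0,0,0,0,0],[0,0,0,0,0]]}}

```text
t: 14.3
position: [0.3934, -0.3293, 0.1603]
eef_rot: [2.077, 2.357, -0.0]
force: [0.2, -2.0, 1.1]
opening: -0.0002
```

```bash
python3 look.py e 330,140,430,215 370,230,490,320
```

```text
14.3 [ 0.39337552 -0.32926553  0.1603429 ] 97.2295962251752 [ 0.09  0.33  0.65  2.02 -0.26  0.87  1.01] [ 0.2 -2.   1.1]
```

View pics/side_ec.png

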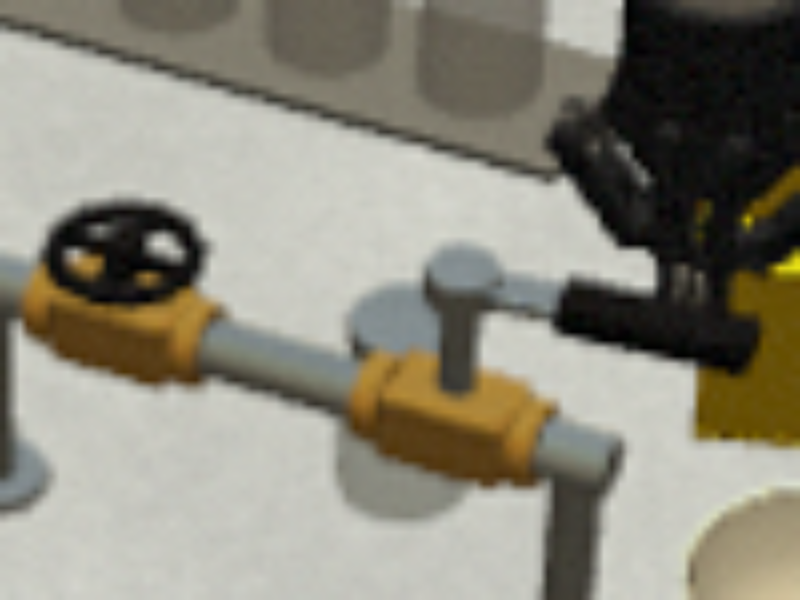

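View pics/top_ec.png

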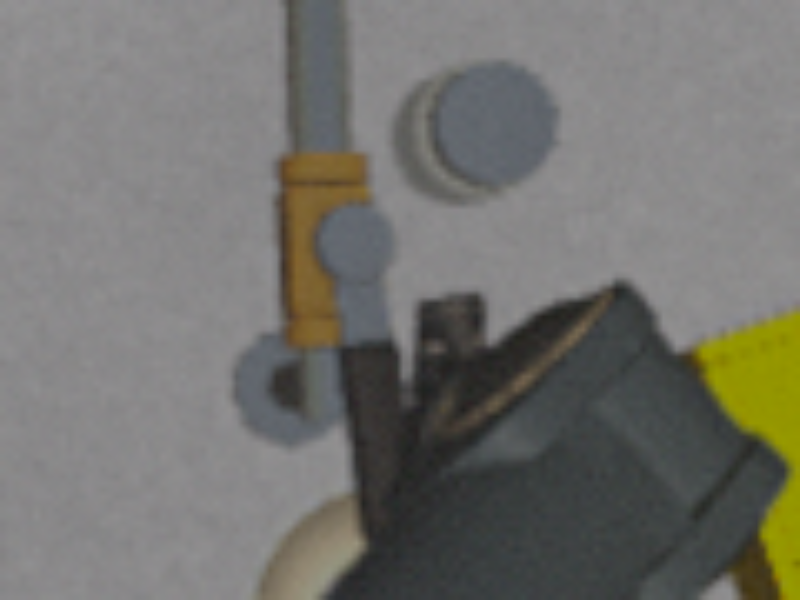

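It's nearly there and the force is still small, so I'll keep pushing until I feel the stop.

Emit:
{"api": "servo_tool", "payload": {"increments": [[0,0.32,-0.07,0,2],[0,0.32,-0.07,0,2],[0,0.32,-0.07,0,2],[0,0,0,0,0],[0,0,0,0,0],[0,0,0,0,0],[0,0,0,0,0],[0,0,0,0,0],[0,0,0,0,0],[0,0,0,0,0]]}}

```text
t: 15.4
position: [0.3907, -0.3211, 0.1604]
eef_rot: [2.196, 2.243, -0.002]
force: [1.3, -5.2, -0.3]
opening: 0.0002
```

Emit:
{"api": "servo_tool", "payload": {"increments": [[0,0.2,0,0,0],[0,0.2,0,0,0],[0,0,0,0,0],[0,0,0,0,0],[0,0,0,0,0],[0,0,0,0,0],[0,0,0,0,0],[0,0,0,0,0],[0,0,0,0,0],[0,0,0,0,0]]}}

```text
t: 16.4
position: [0.3906, -0.321, 0.1607]
eef_rot: [2.193, 2.235, -0.008]
force: [1.7, -15.4, -7.4]
opening: 0.0001
```

The force rose to 15 N with no motion, so the lever is on its stop. I'll back off, lift and check.

Emit:
{"api": "servo_tool", "payload": {"increments": [[0,-0.5,0,0,0],[0,-1,0,0,0],[0,-1.5,0,0,0],[0,-1.5,0,0,0],[0,0,0,-2,0],[0,0,0,-3,0],[0,0,0,-3,0],[0,0,0,-3,0],[0,0,0,0,0],[0,0,0,0,0]]}}

```text
t: 17.4
position: [0.3913, -0.3602, 0.2702]
eef_rot: [-2.196, -2.246, -0.002]
force: [1.2, 1.2, -0.7]
opening: 0.0003
```

Emit:
{"api": "servo_tool", "payload": {"increments": [[0,-3,0,0,0],[0,-3,0,0,0],[0,-3,0,0,0],[0,-3,0,0,0],[0,-3,0,0,0],[0,0,0,0,0],[0,0,0,0,0],[0,0,0,0,0],[0,0,0,0,0],[0,0,0,0,0]]}}

```text
t: 18.4
position: [0.395, -0.5096, 0.2703]
eef_rot: [-2.196, -2.247, -0.002]
force: [0.1, -0.1, -0.6]
opening: -0.0
```

```bash
python3 look.py f 330,140,430,215 370,180,530,300; python3 ang.py f; python3 - <<'E'
from h import *
for t in('0','f'):
  z=np.load(f'top_{t}.npz');P=cloud(cam('top'),z['d'])
  def box(l,t,r,b,zl,zh):
    Q=P[t:b,l:r].reshape(-1,3);return Q[(Q[:,2]>zl)&(Q[:,2]<zh)]
  for n,b in dict(deep=(272,230,355,305,.09,.112),shal=(170,236,246,312,.03,.052),wheel=(403,195,435,228,.135,.16)).items():
    print(t,n,cv2.minAreaRect(box(*b)[:,:2].astype(np.float32)*1000))
  Q=box(400,255,480,330,.175,.21);Q=Q[(np.hypot(Q[:,0]-.478,Q[:,1]+.296)>.04)]
  if len(Q): 
    r=np.median(Q[:,:2],0)-[.478,-.296];f=cv2.fitLine(Q[:,:2].astype(np.float32),2,0,.01,.01).ravel();print('lever',len(Q),np.degrees(np.arctan2(r[1],r[0])),np.degrees(np.arctan2(f[1],f[0])))
E
```

```text
18.4 [ 0.39497039 -0.50962661  0.27029179] 91.31055758191968 [ 0.34  0.46  0.73  1.59 -0.32  1.21  1.15] [ 0.1 -0.1 -0.6]
top near 201 ang 232.4 rmax 0.1
top far 162 ang 232.3 rmax 0.207
side near 159 ang 230.5 rmax 0.099
side far 122 ang 231.5 rmax 0.209
target 231.82686233847372 0.2022523176628639
0 deep ((485.2083435058594, -0.9862213134765625), (176.326171875, 162.31370544433594), 88.72264099121094)
0 shal ((474.9904479980469, 303.51556396484375), (164.86810302734375, 177.4425811767578), 2.832629442214966)
0 wheel ((628.8840942382812, -296.3397521972656), (67.38243103027344, 65.04497528076172), 14.62159252166748)
lever 280 -94.29690107769578 85.103264
f deep ((485.24005126953125, -1.0412826538085938), (176.16317749023438, 162.3690643310547), 88.72521209716797)
f shal ((475.0531005859375, 303.108642578125), (164.95608520507812, 175.86212158203125), 2.9093518257141113)
f wheel ((628.6873168945312, -295.86090087890625), (66.73823547363281, 65.98505401611328), 10.191198348999023)
lever 258 -179.84434359753652 -1.0221698
```

View pics/side_f.png

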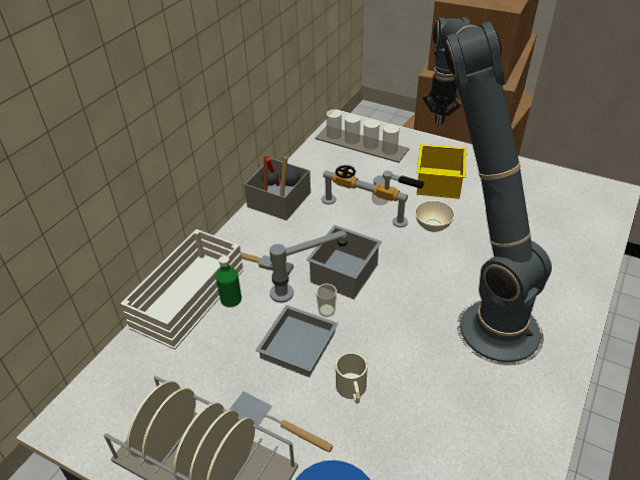

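View pics/top_f.png

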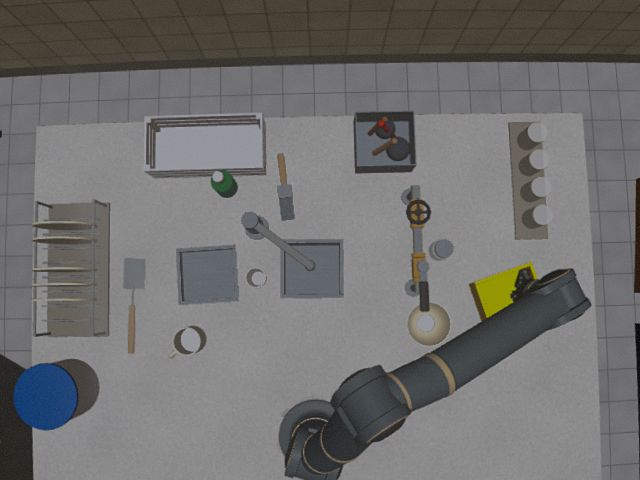

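The lever now lies along the pipe, turned about 86° from where it started, with its end at top (424,310). The outlet is over the deep pan at top (310,266). The pans and wheel haven't moved, and the arm is in free air, so I'll hand in.

```bash
python3 -c "
from bench import arm
print(arm.sign_off())"
```

```text
the job is handed in; nothing more can be done
None
```

I swung the spout over the deep steel pan with the shut fingertips, then pushed the lever clockwise until it hit its stop. I backed off, lifted clear and handed the job in at about 18.5 s of the 64 s allowed. The hand-in gave no verdict.

**Last checks, from the final pictures and readings:**
- **Spout:** the tube angle measured 230.5–232.4°, against a target of 231.8°. The top and side views differ by up to 2°, which is about 7 mm at the outlet, well inside the 30 mm limit.
- **Lever:** it lies within about 1° of the pipe, having turned about 86° from its start. At the stop the force rose to about 15 N with no further motion.
- **Pans and wheel:** both pans are within 1 mm of where they started. The wheel hasn't moved as far as the top picture shows; I had no direct reading of its angle.
- **Bystanders:** I checked these only by eye, and they look where they were.
- **Arm:** it is in free air, with the force reading near zero.

No check failed.

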